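Call the apprentice and point out the drive puck and its pin

ROBOT

A 6-joint arm with a two-finger parallel gripper is mounted at the origin on the work surface. World frame = base frame: x ahead of the robot, y to its left, z up, the work surface at z = 0. Lengths are in m, angles in degrees, forces in N, time in s.
With the tool pointing down it reaches from about 0.325 to 0.85 m from the base axis. Payload 15.5 kg.
Tool frame: the origin (TCP) lies between the finger pads, 19 mm behind the fingertips; this is the grasp point; z points along the fingers, y is the line along which they close (so a half turn about z gives the same grasp; the last joint's range is limited). The gripper opens to 91 mm and grips with 3 to 60 N. Pads are 32 mm wide; open, the fingers measure 118 mm over their backs; the gripper's body (76 mm by 178 mm) begins 60 mm behind the grasp point.
Start: joints at [59.96, 28.281, 77.091, -0, 74.628, -5.472], TCP at [0.26, 0.568, 0.233] pointing down, gripper open.
Joint ranges: [-166.48, 166.48], [-47.26, 123.95], [12.59, 153.08], [-70.14, 250.14], [6.76, 159.57], [-176.63, 176.63]. Speed limits (degrees/s): [108.29, 108.29, 147.25, 172.46, 172.46, 172.46].

INTERFACE

Orientations are given as a 3x3 rotation matrix whose columns are the frame's x, y, z axes.
In Python, from bench import ctrl gives the robot as it stands. The module is installed in compiled form; this text tells all that it offers. Calls block until the motion is done:
- ctrl.goto(position, orientation): joint-space move of the TCP to a pose.
- ctrl.move_l(position, vel=0.15, ori=None, contact_N=None): straight line of the TCP; ori=None keeps the orientation; vel is the mean speed in m/s. With contact_N (N) it stops when the force on the tool has changed by that much, and returns True; else False.
- ctrl.movej(angles): joint-space move.
- ctrl.command_gripper(opening): opening from 0.0 (shut) to 1.0 (fully open); the grip force is fixed at half the most; returns when the fingers have stopped.
- ctrl.sleep(seconds).
- ctrl.ik(position, orientation): joint angles nearest the present ones, or None.
- ctrl.read_camera(name): name is "scene" or "side" or "wrist"; returns the picture (400x640x3 uint8, blue, green, red); there is no depth.
- ctrl.camera_params(name): a dict with "fx", "fy", "cx", "cy" (pixels), "pose" (4x4, takes a point from camera to world coordinates); the wrist camera has in their place "T_tool_cam" (4x4, takes a point from camera to tool coordinates, whose origin is the TCP and whose axes are the flange's). Camera axes: x right, y up, looking along -z (the intrinsics and any distortion apply to the point x, -y, -z); pixel columns grow to the right and rows downward; lengths in m; the calibration is good to about 2 mm. The wrist camera is an equidistant fisheye: a pixel r from the principal point sees the ray r / f radians off the axis. A picture is of the moment at which its call begins: read the wrist's pose just before it. camera_params takes no time and is no camera call.
A pose or a line that the arm cannot do raises ctrl.MotionError and nothing moves.
- ctrl.sign_off(): hands the job in; it is judged then, once.
Readings, each from a call of its own:
- ctrl.current_t(): time.
- ctrl.current_q(): joint angles.
- ctrl.current_dq(): joint speeds.
- ctrl.current_effort(): joint torques, N m.
- ctrl.current_tool_pos(): TCP position.
- ctrl.current_eef_rot(): TCP orientation.
- ctrl.current_contact_force(): force on the tool from outside, world axes, zero at the start.
- ctrl.current_wrist_torque(): the same for the moment, N m.
- ctrl.current_grip_width(): opening from 0.0 (shut) to 1.0 (fully open).
- ctrl.current_grasp_force(): force on a finger pad.
Only numpy, scipy, OpenCV 4.12 (cv2) and the standard library are available. Lean on these libraries where they do the work, as an engineer would, in place of code of your own. Each camera call takes 0.05 s, during which the arm holds its last target. There are 200 camera calls.

TASK

Press the red dome call light all the way down and let it spring back, to call the apprentice; then show which part goes where, using the fingertips, pointing straight down, as the pointer. Point at the middle of the black rubber drive puck with its bright hub, the fingertips two or three centimetres above it for two full seconds, then do the same above the bare brass pin on the deck's yellow idler arm, and finish still pointing there. Never touch the puck, the deck or the idler arm, disturb nothing else on the bench, and do not point at the steel pulley or the rubber foot.

Things in the scene. Friction and masses are not known exactly. Their poses are not given: they have to be found in the camera images.
- dome (a joint): press travel of the red dome of the call light, m: 0 up, 0.006 fully down. A spring pushes it back; about 2 N starts it and about 4.5 N holds it fully down. It counts as pressed beyond 0.0045. Closed fingers can press it from above
- dome_top (a point): top of the red plastic dome (62 mm across, 32 mm high, about 63 mm above the bench when up), on a round steel base 90 mm across that is fixed to the bench; z up
- puck_top (a point): centre of the top face of the black rubber drive puck, z up: a loose disc 60 mm across and 14 mm high lying flat on the bench, black tyre with a bright aluminium hub 34 mm across and a small dark bore
- pin_top (a point): top of the bare upright brass pin, z up: 8 mm across, standing 22 mm proud of a yellow idler arm, its top 62 mm above the bench. The arm (about 80 mm long, 22 mm wide at its round ends) lies on the deck, hinged at the end away from the pin, swings easily and starts at different angles; it must not be touched
- deck: grey record deck fixed to the bench, 200 x 200 mm, 30 mm high, with a round platter with black mat and white hub (tops out 54 mm above the bench) and a small steel motor block 55 mm high; origin at the centre of its underside, x and y along its sides, z up
- puck: the drive puck itself; origin at the centre of its underside, z up
- pulley: bystander, not to be pointed at: loose steel pulley, 60 mm across, 14 mm high (brass hub 1 mm higher), grooved rim, same size as the puck; origin at the centre of its underside
- foot: bystander, not to be pointed at: loose black rubber cabinet foot, a cone 44 mm across below, 30 mm above, 28 mm high; origin at the centre of its underside
- chute: bystander: loose bronze coin chute, 50 x 90 mm on the bench, 93 mm high; origin at the centre of its underside
- carrier: bystander: loose tin cartridge carrier, a small open tray 50 x 90 mm, 22 mm high; origin at the centre of its underside
- screwdriver: bystander: loose screwdriver lying on the bench, about 200 mm long, below 40 mm high
- jar: bystander: loose amber jar, 56 mm across, 80 mm high; origin at the centre of its underside
Not all that is in view belongs to the job. Leave any blue or brown look-alike of the puck alone.

How it is judged (in metres and radians):
On the way, in this order (a step that is already met when the one before it is completed fails the run):
1. the red dome is pressed down (beyond 4.5 of its 6 mm) (value of joint dome above 0.0045 m), for 0.05 s.
2. with the dome up again, the tool points down at the drive puck, for 1.5 s: TCP within 18 mm of its axis, 12 to 65 mm above its top, within about 30 degrees of straight down (horizontal distance between the grasp point and puck_top below 0.018 m and z of the grasp point in the frame of puck_top between 0.012 and 0.065 m and angle between the grasp point's own z axis and vertical above 2.6 rad and value of joint dome below 0.002 m), for 1.5 s.
3. the tool points in the same way at the bare brass pin, for 1.5 s (horizontal distance between the grasp point and pin_top below 0.018 m and z of the grasp point in the frame of pin_top between 0.012 and 0.065 m and angle between the grasp point's own z axis and vertical above 2.6 rad and value of joint dome below 0.002 m), for 1.5 s.
At the end, for the whole second after the job is handed in: The tool still points straight down (within about 30 degrees) at the brass pin, TCP within 18 mm of its axis and 12 to 65 mm above its top; the dome is up (within 2 mm); puck and pin have not moved (4 mm) and no bystander has moved (10 mm) (all of step 3 and distance of each of puck_top, pin_top from where it was at the start of the episode below 0.004 m and linear speed of puck below 0.01 m/s and distance of each of pulley, foot, chute, carrier, screwdriver, jar from where it was at the start of the episode below 0.01 m); the robot touches nothing.
It fails at once if the robot touches the puck, or moves it by more than 4 mm (contact force between any of the fingers, the arm and puck above 0.2 N or distance of puck_top from where it was at the start of the episode above 0.004 m).
It fails at once if the robot touches the deck, its idler arm or pin, or moves the pin by more than 4 mm (contact force between any of the fingers, the arm and deck above 0.2 N or distance of pin_top from where it was at the start of the episode above 0.004 m).
It fails at once if a bystander is moved by more than 10 mm (distance of any of pulley, foot, chute, carrier, screwdriver, jar from where it was at the start of the episode above 0.01 m).
It fails at once if the robot points at the pulley or the foot (TCP within 18 mm of its axis and less than 65 mm above its top) ((horizontal distance between the grasp point and pulley below 0.018 m and z of the grasp point in the frame of pulley below 0.08 m) or (horizontal distance between the grasp point and foot below 0.018 m and z of the grasp point in the frame of foot below 0.093 m)).
It also fails if it takes over 51 s, if anything falls off the work surface, if the arm or the gripper's body presses on something with over 40 N, if the wrist force passes 120 N, or if a joint passes its speed limit or range.

## Working session

There is one attempt and no reset: what is moved stays moved. The work goes in short steps, each a Python script; the robot and the scene stay as the last script left them, time stands still between calls to the robot, and variables do not carry over. Pictures are saved under pics/ and viewed, at most 10 in all, crops included, and the job is handed in when it is done.

```bash
mkdir -p pics; python3 - <<'E'
from bench import ctrl
import cv2, numpy as np
np.set_printoptions(precision=4,suppress=True)
for n in ("scene","side","wrist"):
    cv2.imwrite(f"pics/{n}0.png",ctrl.read_camera(n)); print(n,ctrl.camera_params(n))
print(ctrl.current_tool_pos(),ctrl.current_eef_rot(),ctrl.current_t())
E
```

```text
scene {'fx': 393.0950641950913, 'fy': 393.0950641950913, 'cx': 318.4647037251778, 'cy': 189.4459269999877, 'pose': array([[-0.7454, -0.434 ,  0.506 ,  1.1174],
       [ 0.6665, -0.5013,  0.5518,  0.5487],
       [ 0.0142,  0.7485,  0.6629,  0.7667],
       [ 0.    ,  0.    ,  0.    ,  1.    ]])}
side {'fx': 417.9428567652, 'fy': 417.9428567652, 'cx': 317.5135669649824, 'cy': 201.20833528753522, 'pose': array([[ 0.8578,  0.3409, -0.3846,  0.1234],
       [-0.5139,  0.5646, -0.6458, -0.8296],
       [-0.003 ,  0.7516,  0.6596,  0.8775],
       [ 0.    ,  0.    ,  0.    ,  1.    ]])}
wrist {'fx': 309.70691628693146, 'fy': 309.70691628693146, 'cx': 319.3309618980057, 'cy': 198.0033481905548, 'T_tool_cam': array([[-0.001 ,  0.9679,  0.2513,  0.0701],
       [ 1.    ,  0.0014, -0.0013, -0.0007],
       [-0.0016,  0.2513, -0.9679, -0.1524],
       [ 0.    ,  0.    ,  0.    ,  1.    ]])}
[0.2597 0.5682 0.2323] [[-0.9095  0.4158 -0.0005]
 [ 0.4158  0.9095 -0.0008]
 [ 0.0001 -0.001  -1.    ]] 0.15
```

View pics/scene0.png

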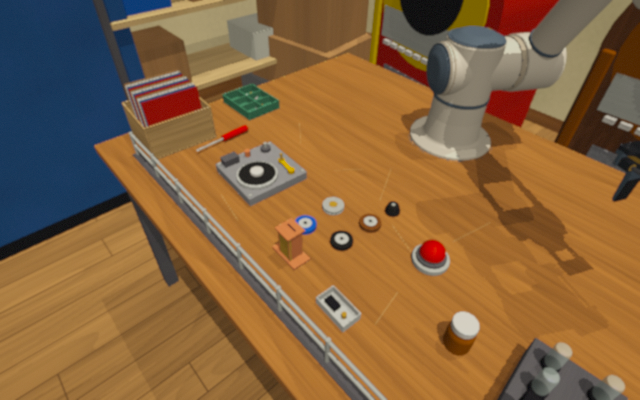

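View pics/side0.png

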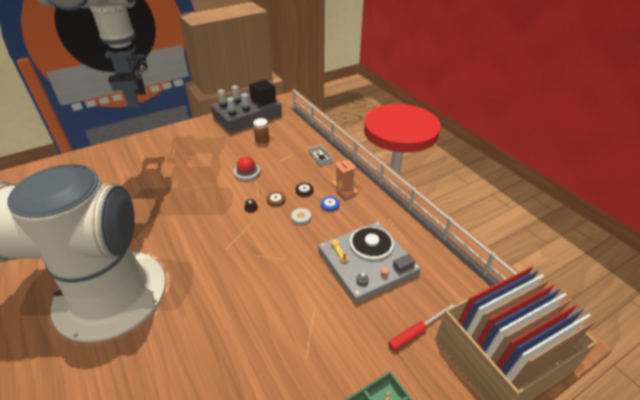

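View pics/wrist0.png

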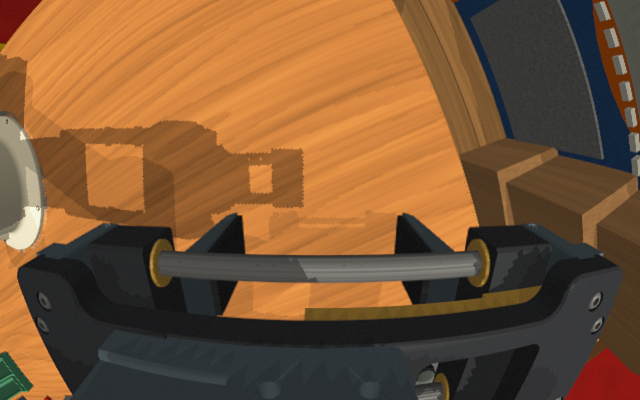

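The scene view shows the dome at (432,250), black puck (341,240), pulley (333,205), brown and blue look-alikes (370,222) and (305,224), foot (392,208), deck (260,170) with its yellow arm (287,165). In the side view the dome is at (246,165), the puck at (304,188) and the arm at (338,250). The wrist sees only bare bench.

```bash
cat > h.py <<'E'
from bench import ctrl
import cv2, numpy as np
np.set_printoptions(precision=4,suppress=True)
def ray(name,uv,tool=None):
    p=ctrl.camera_params(name); d=(np.array(uv,float)-[p['cx'],p['cy']])/p['fx']
    if name=='wrist':
        r=np.hypot(*d); v=np.array([*(d*np.sinc(r/np.pi)),np.cos(r)]) if False else np.array([*(d/max(r,1e-9)*np.sin(r)),np.cos(r)])
        T=tool@p['T_tool_cam']
    else: v=np.array([d[0],d[1],1.]); T=p['pose']
    v=v*[1,-1,-1]; v=T[:3,:3]@v
    return T[:3,3],v/np.linalg.norm(v)
def plane(name,uv,z,tool=None):
    o,v=ray(name,uv,tool); return o+v*(z-o[2])/v[2]
def tri(r1,r2):
    (o1,v1),(o2,v2)=r1,r2; s=np.linalg.lstsq(np.c_[v1,-v2],o2-o1,rcond=None)[0]
    a,b=o1+s[0]*v1,o2+s[1]*v2; return (a+b)/2,np.linalg.norm(a-b)
def tool():
    T=np.eye(4); T[:3,:3]=ctrl.current_eef_rot(); T[:3,3]=ctrl.current_tool_pos(); return T
E
python3 - <<'E'
from h import *
P={'dome':((432,250),(246,165),.05),'puck':((341,240),(304,188),.014),'pulley':((333,205),(301,215),.014),'foot':((392,208),(250,205),.014),'arm':((287,165),(338,250),.05),'deck':((260,170),(369,262),.03),'blue':((305,224),(330,203),.014),'brown':((370,222),(276,198),.014),'jar':((461,333),(261,130),.04),'chute':((291,243),(345,180),.05),'carrier':((338,307),(320,155),.01),'sdtip':((199,150),(455,310),.02)}
for k,(a,b,z) in P.items(): print(k,tri(ray('scene',a),ray('side',b)),plane('scene',a,z),plane('side',b,z))
a=cv2.imread('pics/scene0.png')[130:210,210:320]; b=cv2.imread('pics/side0.png')[215:305,310:420]
f=lambda i:cv2.resize(i,(400,340),interpolation=cv2.INTER_CUBIC)
cv2.imwrite('pics/deck0.png',np.hstack([f(a),f(b)]))
E
```

```text
dome (array([0.5014, 0.2816, 0.0357]), np.float64(0.003562867610241467)) [0.5116 0.2876 0.05  ] [0.4959 0.2608 0.05  ]
puck (array([0.6254, 0.0999, 0.0091]), np.float64(0.0007128330785988582)) [0.6282 0.103  0.014 ] [0.6228 0.0944 0.014 ]
pulley (array([ 0.5533, -0.0071,  0.0092]), np.float64(0.0023870559025616763)) [ 0.5558 -0.0031  0.014 ] [ 0.5518 -0.0126  0.014 ]
foot (array([0.4392, 0.111 , 0.0119]), np.float64(0.00018976592922372783)) [0.4412 0.1121 0.014 ] [0.4384 0.1088 0.014 ]
arm (array([ 0.5582, -0.2047,  0.036 ]), np.float64(0.0018100850387318737)) [ 0.5681 -0.1898  0.05  ] [ 0.5517 -0.2156  0.05  ]
deck (array([ 0.6179, -0.2653,  0.0114]), np.float64(0.00393047102658634)) [ 0.6288 -0.2439  0.03  ] [ 0.6089 -0.2784  0.03  ]
blue (array([ 0.6585, -0.0045,  0.0077]), np.float64(0.00340082783939579)) [0.6609 0.0011 0.014 ] [ 0.6559 -0.0116  0.014 ]
brown (array([0.5238, 0.1044, 0.0084]), np.float64(0.0036985994011402073)) [0.5264 0.1085 0.014 ] [0.5225 0.0968 0.014 ]
jar (array([0.6372, 0.4492, 0.0413]), np.float64(0.002096743524461231)) [0.6353 0.4495 0.04  ] [0.6386 0.45   0.04  ]
chute (array([0.7425, 0.0405, 0.0348]), np.float64(0.0056335098582866155)) [0.748  0.0527 0.05  ] [0.7335 0.0232 0.05  ]
carrier (array([0.7657, 0.2329, 0.0098]), np.float64(0.002968669543900559)) [0.7645 0.2338 0.01  ] [0.7666 0.2315 0.01  ]
sdtip (array([ 0.706 , -0.4913,  0.0057]), np.float64(0.012156982040542686)) [ 0.7101 -0.4659  0.02  ] [ 0.7023 -0.4994  0.02  ]
```

View pics/deck0.png

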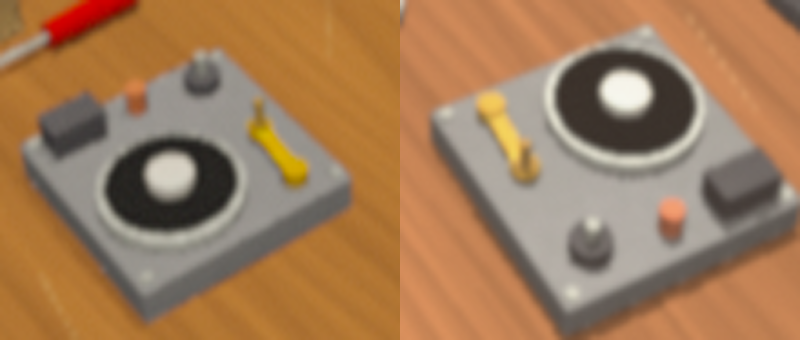

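Left crop: the bare pin stands on the arm's end at scene (281,154); right crop: side (344,253), the hinge end being a plain disc. Next: close the fingers and look from above at both areas.

```bash
python3 - <<'E'
from h import *
print('pin',tri(ray('scene',(281,154.2)),ray('side',(343.8,253.4))),plane('scene',(281,154.2),.062),plane('side',(343.8,253.4),.062))
R=np.diag([-1.,1,-1]); print(ctrl.ik([.6,.2,.25],R),ctrl.ik([.63,-.2,.25],R))
ctrl.command_gripper(0.0)
for n,p in (('deck',[.63,-.2,.25]),('bench',[.6,.2,.25])):
    ctrl.goto(p,R); ctrl.sleep(.2); T=tool(); np.save(n+'.npy',T)
    cv2.imwrite(f'pics/w_{n}.png',ctrl.read_camera('wrist')); print(T[:3,3])
print(ctrl.current_t(),ctrl.current_contact_force())
E
```

```text
pin (array([ 0.5543, -0.2374,  0.0561]), np.float64(0.001679539510711665)) [ 0.5583 -0.2304  0.062 ] [ 0.5519 -0.2421  0.062 ]
[ 13.0276  28.0396  74.6544  -0.      77.306  -76.9724] [ -22.7859   30.4514   70.2478   -0.       79.3008 -112.7859]
[ 0.6301 -0.1996  0.25  ]
[0.6004 0.1991 0.25  ]
6.4917 [-0.422  -0.4819 -0.1406]
```

View pics/w_deck.png

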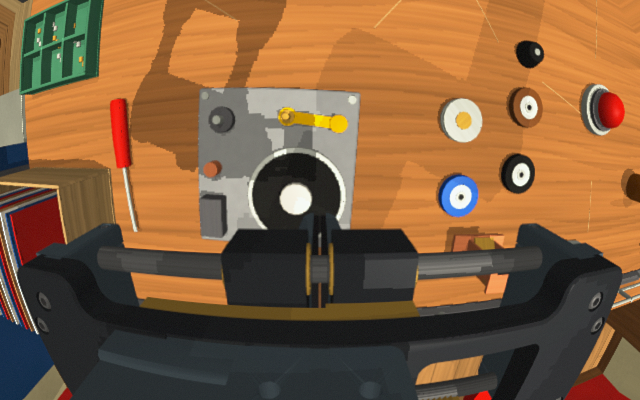

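View pics/w_bench.png

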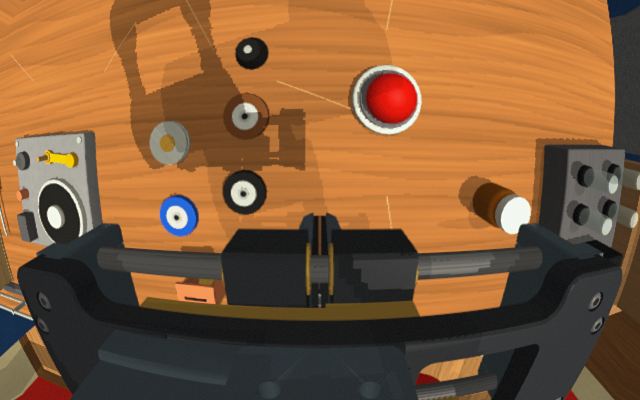

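Deck view: pin end of the arm near (286,116), hinge end (340,122). Bench view: puck at (245,192), dome (391,98), look-alikes blue (179,216) and brown (246,116), pulley (169,143). I'll refine these by masks.

```bash
python3 - <<'E'
from h import *
def cen(img,lo,hi,box):
    x0,y0,x1,y1=box; m=cv2.inRange(cv2.cvtColor(img,cv2.COLOR_BGR2HSV)[y0:y1,x0:x1],lo,hi)
    n,_,s,c=cv2.connectedComponentsWithStats(m); i=1+np.argmax(s[1:,4]); return c[i]+[x0,y0],s[i,2:5]
B=cv2.imread('pics/w_bench.png'); D=cv2.imread('pics/w_deck.png'); S=cv2.imread('pics/scene0.png'); Z=cv2.imread('pics/side0.png')
TB,TD=np.load('bench.npy'),np.load('deck.npy')
bright=((0,0,130),(180,70,255)); red=((0,190,90),(4,255,255))
c,s=cen(B,*bright,(215,165,275,220)); print('puck bench',c,s,plane('wrist',c,.014,TB)); pb=c
c,s=cen(D,*bright,(495,150,540,200)); print('puck deck',c,s,plane('wrist',c,.014,TD),tri(ray('wrist',c,TD),ray('wrist',pb,TB)))
for n,I,b in (('scene',S,(328,228,355,252)),('side',Z,(294,180,314,196))):
    c,s=cen(I,*bright,b); print('puck',n,c,s,plane(n,c,.014))
for n,I,b,T in (('wrist',B,(345,55,430,140),TB),('wrist',D,(575,80,640,140),TD),('scene',S,(410,235,455,270),None),('side',Z,(230,150,265,180),None)):
    c,s=cen(I,*red,b); print('dome',n,c,s,plane(n,c,.045,T))
# predicted pin in deck wrist view
print('arm',cen(D,(20,150,100),(32,255,255),(265,90,360,140)))
for uv in ((286,116),(340,123)): print(plane('wrist',uv,.062,TD),plane('wrist',uv,.04,TD))
cv2.imwrite('pics/pinz.png',cv2.resize(D[95:140,265:365],(800,360),interpolation=cv2.INTER_NEAREST))
E
```

```text
puck bench [243.0147 193.0713] [ 25  25 477] [0.6241 0.0981 0.014 ]
puck deck [520.5478 174.2166] [ 18  23 314] [0.6245 0.099  0.014 ] (array([0.6241, 0.0983, 0.0148]), np.float64(0.00046195124519161565))
puck scene [341.3445 238.1261] [ 14  11 119] [0.6232 0.099  0.014 ]
puck side [303.9189 187.5   ] [11  8 74] [0.6238 0.0967 0.014 ]
dome wrist [391.1191  97.9697] [  50   49 1948] [0.5036 0.282  0.045 ]
dome wrist [610.551  109.8939] [ 27  35 726] [0.504  0.2769 0.045 ]
dome scene [432.3535 251.507 ] [ 25  22 430] [0.5105 0.289  0.045 ]
dome side [245.2222 164.0707] [14 12 99] [0.498  0.2736 0.045 ]
arm (array([313.0681, 119.8209]), array([ 70,  26, 910], dtype=int32))
[ 0.5558 -0.2364  0.062 ] [ 0.5556 -0.2387  0.04  ]
[ 0.5638 -0.1775  0.062 ] [ 0.5641 -0.176   0.04  ]
```

View pics/pinz.png

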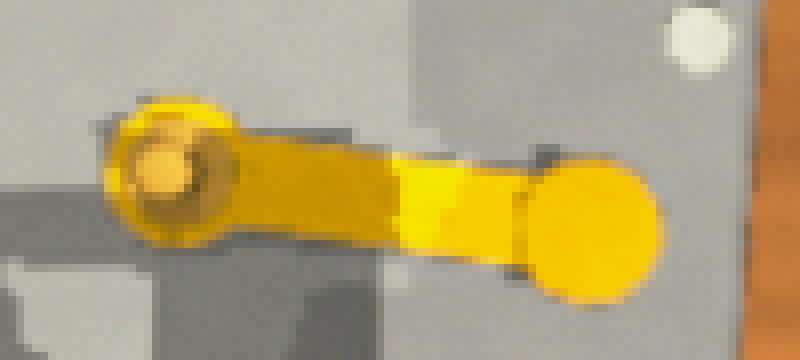

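The pin's tip is at (285.4,116.4) in the deck view, giving (0.556,-0.237); this agrees with the scene/side triangulation, and the pin to hinge distance is 60 mm as expected. The puck is consistent at (0.624,0.098) across four views. Now press the dome and check the force, then point at the puck.

```bash
python3 - <<'E'
from h import *
R=np.diag([-1.,1,-1])
ctrl.goto([.503,.280,.2],R); ctrl.move_l([.503,.280,.10],.12); ctrl.sleep(.2)
f0=ctrl.current_contact_force()
hit=ctrl.move_l([.503,.280,.072],.02,contact_N=12); 
print(hit,ctrl.current_tool_pos(),ctrl.current_contact_force()-f0)
ctrl.sleep(.3); print(ctrl.current_tool_pos(),ctrl.current_contact_force()-f0)
E
```

```text
True [0.5031 0.2801 0.0752] [-1.873  -0.6457 12.7429]
[0.5031 0.2801 0.0752] [-1.1942 -0.547  11.2298]
```

11 N at TCP z 0.075 means the dome is fully down. Release it and go to the puck.

```bash
python3 - <<'E'
from h import *
ctrl.move_l([.503,.280,.2],.1); print(ctrl.current_contact_force())
cv2.imwrite('pics/dome_up.png',ctrl.read_camera('scene'))
ctrl.move_l([.624,.0985,.2],.15); ctrl.move_l([.624,.0985,.059],.08); ctrl.sleep(2.3)
print(ctrl.current_tool_pos(),ctrl.current_contact_force(),ctrl.current_t())
cv2.imwrite('pics/puck_s.png',np.hstack([ctrl.read_camera('scene')[140:340,230:480],ctrl.read_camera('side')[100:300,200:450]]))
E
```

```text
[-0.0738 -0.4552 -0.5376]
[0.624  0.0985 0.059 ] [ 0.0478 -0.1799 -0.0618] 16.9833
```

View pics/puck_s.png

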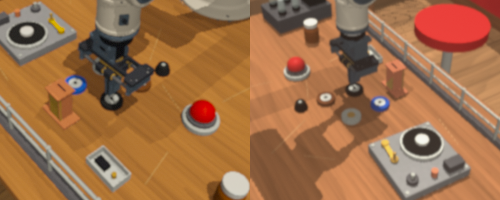

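The tips sit over the black puck in both views, at (112,100) and (353,88), with the dome up again. Now the pin.

```bash
python3 - <<'E'
from h import *
ctrl.move_l([.624,.0985,.2],.12); ctrl.move_l([.556,-.237,.2],.15); ctrl.move_l([.556,-.237,.107],.06); ctrl.sleep(2.3)
print(ctrl.current_tool_pos(),ctrl.current_contact_force(),ctrl.current_t())
a=ctrl.read_camera('scene')[110:210,200:325]; b=ctrl.read_camera('side')[205:305,300:425]
cv2.imwrite('pics/pin_s.png',cv2.resize(np.hstack([a,b]),None,fx=3,fy=3,interpolation=cv2.INTER_CUBIC))
E
```

```text
[ 0.556 -0.237  0.107] [ 0.1341 -0.7201  0.4068] 24.8417
```

View pics/pin_s.png

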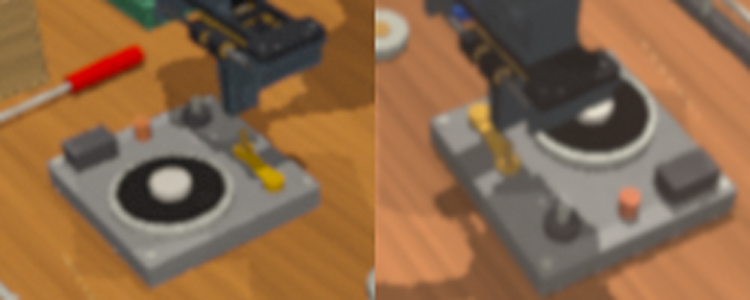

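The fingertips, at scene (280,145) and side x≈343, sit right above the pin at (281,155) and 344. The arm is untouched.

```bash
python3 -c "
from bench import ctrl
print(ctrl.sign_off())"
```

```text
the job is handed in; nothing more can be done
None
```

I pressed the red dome fully down and it sprang back. I then pointed at the black puck and at the brass pin for over two seconds each, and handed the job in at about 25 s, still pointing at the pin; the sign-off gave no verdict.

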